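Load the drilled bracket on the drilling fixture

ROBOT

A 7-joint arm with a two-finger parallel gripper is mounted at the origin on the work surface. World frame = base frame: x ahead of the robot, y to its left, z up, the work surface at z = 0. Lengths are in m, angles in rad, forces in N, time in s.
With the tool pointing down it reaches from about 0.4 to 0.85 m from the base axis. Payload 10.4 kg.
Tool frame: the origin (TCP) lies at the very end of the fingers, on their centre line; the grasp point (between the pads) lies 19 mm behind it (manip.grip_point_offset is the z of the grasp point in the tool frame, in m); z points along the fingers, y is the direction in which the jaws open and shut (so a half turn about z gives the same grasp; the last joint's range is limited). The gripper opens to 85 mm and grips with 20 to 120 N. Pads are 22 mm wide; open, the fingers measure 114 mm over their backs; the gripper's body (76 mm by 85 mm) begins 54 mm behind the grasp point. The pads swing forward as they close: fully open they stand 13 mm farther back than shut.
Start: joints at [-1.224, 0.332, -0.065, 1.46, 0.022, 1.35, -0.088], TCP at [0.226, 0.583, 0.231] pointing down, gripper open.
Joint ranges: [-2.6, 2.6], [-0.5, 2.12], [-1.47, 1.34], [0.16, 2.42], [-1.27, 4.41], [0.06, 2.06], [-2.6, 2.6]. Speed limits (rad/s): [2.22, 2.22, 2.79, 2.79, 3.14, 3.14, 3.14].

INTERFACE

Orientations are given as a unit quaternion [x, y, z, w].
In Python, from workcell import manip, camera, get_calibration, hand_in gives the robot as it stands.
- The arm moves only by the shell command python3 -m pendant 'ROWS' [FORCE]. ROWS is JSON, a list of rows, each a list of 5 numbers: the shift along the tool's x, y, z in units of 40 mm (1.0 is 40 mm), then the turn about the tool's z in units of 6 degrees (1.0 is 6 degrees), then the closure, from 0 (fully open) to 1 (shut). A call has 1 to 5 rows; each row is the pose to reach, as a shift and turn from the pose commanded when the call began, along the tool's axes at that moment; what a row does not reach only later rows make up. A row lasts 1/8 s, in which the tool goes at most 62.5 mm and 10.7 degrees, less where a joint would pass 70% of its speed; a pose out of reach is approached as far as the arm can. A call with a gripper value outside its range is refused whole. The fingers move at their own pace and stop on an object; FORCE is the grip in N (left out, the last holds). Time passes only in rows, so rows that repeat a pose let the fingers close. It gives the time, the measured TCP pose, the force and the opening at its end, in the units of the state.
- manip.get_obs(): the state, without advancing time (a new reading comes with each control period).
- camera(name): name is "scene" or "top" or "wrist"; returns (picture, depth): 420x560x3 uint8, red, green, blue; 420x560 float32, m along the optical axis (not along the pixel's ray), 0 where there is no reading.
- get_calibration(name): a dict with "vfov" (degrees; the focal length in pixels is half the picture's height over the tangent of half this angle, whatever the lens; pixels are square), "cx", "cy" (the principal point, pixels), "distortion" ([k1, k2, p1, p2, k3] as OpenCV has them; the pictures are not rectified), "position" and "rotation" of the camera in the world. Camera axes: x right, y down, z forward; pixel columns grow to the right and rows downward; lengths in m; the calibration is good to about 2 mm. A picture is of the moment at which its call begins: read the wrist's pose just before it. get_calibration takes no time and is no camera call; for the wrist camera it gives the pose at the moment of the call.
- hand_in(): hands the job in, once; it reports no verdict.
The state is a dict: "clock": time; "joint_pos": joint angles; "joint_velocities": joint speeds; "tau": joint torques, N m; "position": TCP position; "ee_rot": TCP orientation; "ft_force": force on the tool from outside, world axes, zero at the start; "torque": the same for the moment, N m; "grip_width": opening from 0.0 (shut) to 1.0 (fully open).
Only numpy, scipy, OpenCV 4.12 (cv2) and the standard library are available. Lean on these libraries where they do the work, as an engineer would, in place of code of your own. Each camera call takes 0.05 s, during which the arm holds its last target.

TASK

Put the ribbed aluminium bracket on the blue drilling fixture, feeling about with light pressure until its hole drops over the brass locating pin, so that it lies flat and square on the base plate with its undrilled tail under the reach of the red arm. Then swing the red retaining arm fully across the tail as far as it goes, and let go. Never push the bracket hard against the fixture, and leave the other things on the bench where they are.

Things in the scene. Friction and masses are not known exactly. Their poses are not given: they have to be found in the camera images.
- bracket_rib (a point): Grip point on the upright rib in the middle of the loose bracket, 34 mm above the plate's underside, at the plate's centre in x and y. The rib is 36 mm long (own x), 12 mm thick (own y), its top 50 mm above the underside. Own x runs along the plate towards the hole end, z up. It starts flat on the bench.
- bracket_hole (a point): Centre of the bracket's through hole (16 mm across) at the plate's underside: 38 mm from the plate's centre along own +x, 34 mm below bracket_rib. Axes as the bracket's.
- pin_mark (a point): White painted mark on the base plate's top face: round, 38 mm across, centre of the pin's eccentric. Axes: z up, x from the tail end to the pin end; the bracket lies with its own x along this x, tail to -x. The pin (14 mm across, almost square nose, top 15 mm above the base plate, rigid) stands on a locked eccentric 4 to 6 mm from the mark's centre, each time in another, unknown direction; only the mark's pose is given.
- pivot (a point): Pivot of the red retaining arm, 14 mm above the top of the base plate; 85 mm along -x and 65 mm along +y from the mark, in the mark's axes. The arm turns about the vertical through this point; it is 7 mm thick, 14 mm wide, reaches 72 mm, and its underside clears the top of a fully seated bracket by 2.5 mm. Axes as the base plate's.
- knob (a point): Centre of the upright black round knob (12 mm across, 40 mm tall from the arm's top) on the retaining arm, 65 mm from the pivot axis; 40.5 mm above the base plate's top; the knob's top is 17 mm above this point.
- retainer (a joint): Angle of the retaining arm (rad): 0 = fully open, arm pointing along the base plate's -x from the pivot; grows anticlockwise seen from above; 1.57 = closed against its stop, arm pointing along -y across the bracket's tail. It stays where it is left; about 2 N at the knob turns it.
- bearing: Bystander, to be left alone: steel bearing ring, 52 mm across, 15 mm high. Origin at the middle of its underside.
- fitting: Bystander, to be left alone: small pipe fitting, 28 mm across, 28 mm high. Origin at the middle of its underside.
- spanner: Bystander, to be left alone: steel spanner lying flat. Origin at the middle of its underside.
- blank: Bystander, to be left alone: plain drilled steel plate without a rib, 110 x 60 x 8 mm; not the bracket. Origin at the middle of its underside.
- grease: Bystander, to be left alone: yellow can, 68 mm across, 90 mm high. Origin at the middle of its underside.
- offcut: Bystander, to be left alone: standing steel pipe offcut, 48 mm across, 50 mm high. Origin at the middle of its underside.
- hammer: Bystander, to be left alone: hammer lying flat. Origin at the middle of its underside.
- bracket: The loose aluminium bracket, about 0.35 kg: a flat plate 120 x 60 x 8 mm (own x, y, z) with one hole and an upright rib. Origin at the centre of its underside, 34 mm below bracket_rib.
- fixture: The blue fixture, fixed to the bench: base plate 180 x 150 mm (own x, y), 20 mm thick, with pin and red arm. Origin at the centre of its underside, axes as pin_mark, which is at (43, -10, 20) mm.
There are look-alikes about, which are no part of the job. Of the things that look like the bracket, the largest one is meant.

How it is judged:
On the way, in this order (a step that is already met when the one before it is completed fails the run):
1. the bracket lies flat and square on the base plate with the pin in its hole (z of bracket_hole in the frame of pin_mark below 0.0025 m and x of bracket_hole in the frame of pin_mark between -0.0085 and 0.0085 m and y of bracket_hole in the frame of pin_mark between -0.0085 and 0.0085 m and x of bracket_rib in the frame of pin_mark below -0.02 m and angle between the x axis of bracket_rib and the x axis of pin_mark, either way round below 0.14 rad and angle between bracket_rib's own z axis and vertical below 0.04 rad), for 0.2 s.
2. the retaining arm is swung across the tail to its stop (value of joint retainer above 1.45 rad), for 0.2 s.
At the end, for the whole second after the job is handed in: The bracket rests flat on the base plate (hole end within 2.5 mm, tilt under 2.3 degrees), the pin in its hole (hole within 8.5 mm of the mark in x and y), tail towards -x, square within 8 degrees; the retaining arm stands past 1.45 rad; all let go (all of step 1 and value of joint retainer above 1.45 rad and linear speed of bracket below 0.01 m/s); the robot touches nothing.
It fails at once if the bracket is pressed against the fixture or its pin with more than 60 N (contact force between bracket and fixture above 60 N).
It fails at once if another thing on the bench is moved by more than 30 mm (distance of any of bearing, fitting, spanner, blank, grease, offcut, hammer from where it was at the start of the episode above 0.03 m).
It also fails if it takes over 64 s, if anything falls off the work surface, if the arm or the gripper's body presses on something with over 40 N, if the wrist force passes 120 N, or if a joint passes its speed limit or range.

## Working session

There is one attempt and no reset: what is moved stays moved. The work goes in short steps, Python scripts to look and compute and a shell command to move; the robot and the scene stay as the last step left them, time stands still between calls to the robot, and variables do not carry over. Pictures are saved under pics/ and viewed, and the job is handed in when it is done.

```bash
ls; mkdir -p pics; python3 - <<'E'
from workcell import manip, camera, get_calibration
import cv2,numpy as np
o=manip.get_obs(); print(o['clock'],o['position'],o['ee_rot'],o['ft_force'],o['grip_width'],manip.grip_point_offset)
for n in ['scene','top']:
    c=get_calibration(n);print(n,c)
    p,d=camera(n);cv2.imwrite(f'pics/{n}0.png',p[:,:,::-1]);np.savez(f'{n}0.npz',p=p,d=d,**{k:np.array(v) for k,v in c.items()})
E
```

```text
pics
0.0 [0.22573582 0.58239425 0.23051302] [ 1.83822487e-01  9.82959188e-01 -7.16300215e-04 -1.20637569e-04] [ 0.60614604 -0.43399844  0.40110048] 0.9967531058824208 -0.0187
scene {'vfov': 51.733724951686455, 'cx': 281.45713718400947, 'cy': 215.52382075282443, 'distortion': array([0.01231237, 0.        , 0.        , 0.        , 0.        ]), 'position': array([1.39957031, 0.19322674, 0.59398244]), 'rotation': array([ 0.57805831,  0.65481435, -0.3586815 , -0.32926334])}
top {'vfov': 42.490811838981045, 'cx': 277.70705778368574, 'cy': 212.5437265845281, 'distortion': array([-0.01039391,  0.        ,  0.        ,  0.        ,  0.        ]), 'position': array([0.45156049, 0.10843153, 1.23434911]), 'rotation': array([ 0.70717467, -0.70450252,  0.03957138, -0.04488079])}
```

View pics/scene0.png

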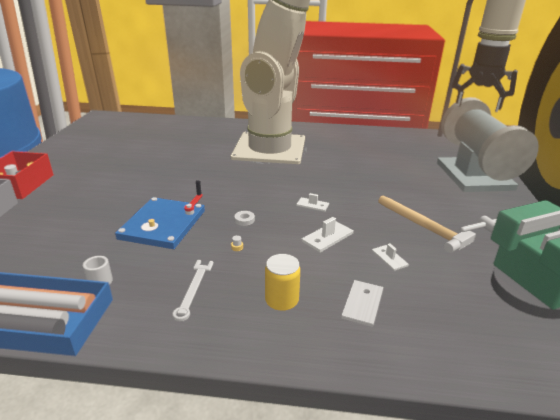

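View pics/top0.png

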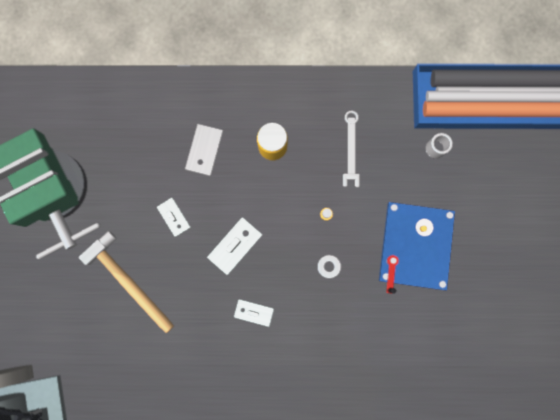

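The top view shows three ribbed plates, at (235,246), (173,217) and (254,313), plus a rib-less blank at (204,149). The one at (235,246) is the largest ribbed plate, so it should be the bracket. The fixture is at (418,246), with the white mark near (424,228), the red pivot at (393,261) and the knob near (391,290). Next I'll confirm in enlarged crops and measure.

```bash
cat > h.py <<'E'
import numpy as np,cv2
from scipy.spatial.transform import Rotation as R
def K(c):
    f=210/np.tan(np.radians(float(c['vfov']))/2); return np.array([[f,0,float(c['cx'])],[0,f,float(c['cy'])],[0,0,1]])
def plane(c,px,z):
    px=np.array(px,float).reshape(-1,1,2)
    n=cv2.undistortPoints(px,K(c),np.array(c['distortion'],float)).reshape(-1,2)
    r=R.from_quat(c['rotation']).apply(np.c_[n,np.ones(len(n))]); p=np.array(c['position'])
    z=np.broadcast_to(z,len(n)); return p+r*((z-p[2])/r[:,2])[:,None]
def proj(c,X):
    Rm=R.from_quat(c['rotation']).as_matrix().T; 
    return cv2.projectPoints(np.array(X,float).reshape(-1,1,3),cv2.Rodrigues(Rm)[0],-Rm@np.array(c['position']),K(c),np.array(c['distortion'],float))[0].reshape(-1,2)
E
python3 - <<'E'
from h import *
D=np.load('top0.npz');p=D['p'];hsv=cv2.cvtColor(p,cv2.COLOR_RGB2HSV)
def cont(m,lo,hi):
    cs=cv2.findContours(m.astype(np.uint8),cv2.RETR_EXTERNAL,cv2.CHAIN_APPROX_NONE)[0]
    return [c for c in cs if lo<cv2.contourArea(c)<hi]
roi=np.zeros((420,560),bool);roi[190:340,150:280]=1
for c in cont((hsv[...,2]>150)&(hsv[...,1]<60)&roi,150,5000):
    r=cv2.minAreaRect(c);b=cv2.boxPoints(r);w=plane(D,b,0.008);e=np.linalg.norm(np.diff(np.r_[w,w[:1]],axis=0),axis=1)
    print('plate',r[0],w[:,:2].mean(0),e[:2],'corners',w[:,:2].round(4).tolist())
roi[:]=0;roi[195:300,370:470]=1
for c in cont((hsv[...,0]>100)&(hsv[...,0]<125)&(hsv[...,1]>120)&roi,500,9000):
    r=cv2.minAreaRect(cv2.convexHull(c));b=cv2.boxPoints(r);w=plane(D,b,0.02);e=np.linalg.norm(np.diff(np.r_[w,w[:1]],axis=0),axis=1)
    print('fix',r,w[:,:2].mean(0),e[:2],w[:,:2].round(4).tolist())
for c in cont((hsv[...,2]>150)&(hsv[...,1]<70)&roi,10,3000):
    (x,y),(a,b2),_=cv2.fitEllipse(c);print('white',x,y,a,b2,plane(D,[[x,y]],.02))
for c in cont(((hsv[...,0]<8)|(hsv[...,0]>172))&(hsv[...,1]>150)&roi,10,3000):
    r=cv2.minAreaRect(c);print('red',r,plane(D,cv2.boxPoints(r),.0375).round(4).tolist())
a=cv2.resize(p[190:340,150:290],None,fx=4,fy=4,interpolation=cv2.INTER_CUBIC)
b=cv2.resize(p[190:305,370:470],None,fx=5,fy=5,interpolation=cv2.INTER_CUBIC)
cv2.imwrite('pics/cropA.png',a[:,:,::-1]);cv2.imwrite('pics/cropB.png',b[:,:,::-1])
E
```

```text
plate (253.28012084960938, 312.57470703125) [0.37313352 0.17174156] [0.04312831 0.08370387] corners [[0.3627, 0.2176], [0.4044, 0.2068], [0.3835, 0.1258], [0.3419, 0.1368]]
plate (234.24337768554688, 245.65045166015625) [0.52296223 0.21627253] [0.12343894 0.06364195] corners [[0.4967, 0.2804], [0.5905, 0.2002], [0.5488, 0.1521], [0.4558, 0.2324]]
plate (172.99569702148438, 216.61798095703125) [0.58874433 0.35767087] [0.04391837 0.08356935] corners [[0.6121, 0.3988], [0.6356, 0.3617], [0.5652, 0.3167], [0.542, 0.3536]]
fix ((416.9223327636719, 245.6659698486328), (67.93919372558594, 80.50398254394531), 6.654425144195557) [ 0.52428783 -0.19509419] [0.18160534 0.15329627] [[0.4429, -0.1074], [0.6228, -0.1318], [0.6054, -0.2841], [0.4261, -0.2571]]
white 442.0337829589844 283.9158020019531 5.860958576202393 6.206774711608887 [[ 0.43852311 -0.24871044  0.02      ]]
white 385.166748046875 276.0 4.583582878112793 6.8064045906066895 [[ 0.45558111 -0.12246701  0.02      ]]
white 393.0 260.1642761230469 4.612853050231934 4.620938777923584 [[ 0.49086331 -0.14066228  0.02      ]]
white 424.0845642089844 227.0067901611328 16.542381286621094 17.195215225219727 [[ 0.56562574 -0.21226905  0.02      ]]
white 449.0946350097656 214.88116455078125 5.965941905975342 6.246949672698975 [[ 0.59333654 -0.2695535   0.02      ]]
white 393.7188720703125 207.12571716308594 5.814770698547363 6.027282238006592 [[ 0.61059861 -0.14480718  0.02      ]]
red ((391.95770263671875, 273.55828857421875), (9.152682304382324, 35.25181198120117), 2.2906100749969482) [[0.4229, -0.1218, 0.0375], [0.4999, -0.1264, 0.0375], [0.4992, -0.1466, 0.0375], [0.4222, -0.1419, 0.0375]]
```

```bash
python3 - <<'E'
import cv2
a=cv2.imread('pics/cropA.png');b=cv2.imread('pics/cropB.png')
import numpy as np
s=np.zeros((600,800,3),np.uint8);a=cv2.resize(a,(400,428));b=cv2.resize(b,(400,460));s[:428,:400]=a;s[:460,400:]=b;cv2.imwrite('pics/ab.png',s)
E
```

```text
(no output)
```

View pics/ab.png

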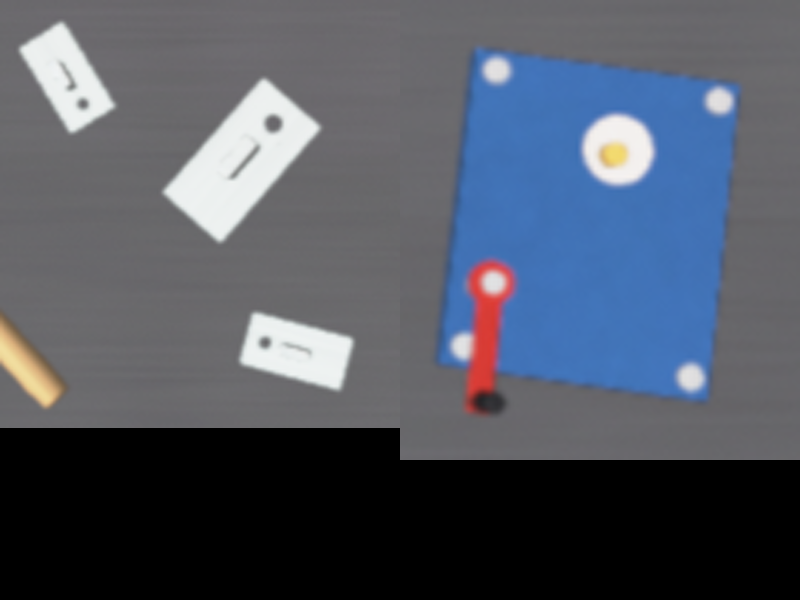

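The crop confirms the large ribbed plate. Its hole is at the upper-right end, and it measures 123×64 mm against the nominal 120×60. The other two are 84×43 mm. The mark at (0.566,-0.212) agrees with the fixture outline. I'll check the fixture with the wrist camera first.

```bash
cat >> h.py <<'E'
def ax(o):
    return R.from_quat(o['ee_rot']).as_matrix()
def yaw(o):
    m=ax(o); return np.degrees(np.arctan2(m[1,1],m[0,1]))  # heading of tool y
def go(o,X,yawt=None):
    s=ax(o).T@(np.array(X)-o['position'])/0.04
    t=None
    if yawt is not None:
        t=-(((yawt-yaw(o)+90)%180)-90)/6
    return s.round(3),t
E
python3 - <<'E'
from h import *
from workcell import *
o=manip.get_obs();print(yaw(o))
c=get_calibration('wrist');print({k:np.array(v).round(4).tolist() for k,v in c.items()})
m=ax(o);print('cam in tool',m.T@(np.array(c['position'])-o['position']),(m.T@R.from_quat(c['rotation']).as_matrix()).round(3).tolist())
print(go(o,[.52,-.2,.3],82.2))
D=np.load('top0.npz');p=D['p'];hsv=cv2.cvtColor(p,cv2.COLOR_RGB2HSV)
m=(hsv[...,0]>15)&(hsv[...,0]<35)&(hsv[...,1]>90);m[:, :370]=0;m[:195]=0;m[300:]=0
ys,xs=np.nonzero(m);print('pin',xs.mean(),ys.mean(),len(xs),plane(D,[[xs.mean(),ys.mean()]],.035),plane(D,[[xs.mean(),ys.mean()]],.028))
E
```

```text
68.81582306783699
{'vfov': 59.4434, 'cx': 280.7751, 'cy': 210.4205, 'distortion': [-0.0259, 0.0, 0.0, 0.0, 0.0], 'position': [0.1537, 0.6103, 0.3727], 'rotation': [0.8152, 0.5584, 0.0862, 0.1273]}
cam in tool [ 0.07731063 -0.00025893 -0.14210484] [[-0.0, -0.953, -0.304], [1.0, -0.0, -0.0], [0.0, -0.304, 0.953]]
(array([-13.927, -15.583,  -1.714]), np.float64(-2.2306961553605027))
pin 422.88461538461536 228.19230769230768 26 [[ 0.56155797 -0.20556381  0.035     ]] [[ 0.56219998 -0.20739644  0.028     ]]
```

```bash
python3 -m pendant '[[-14.8,-15.5,0,-2.2,0],[-14.8,-15.5,0,-2.2,0],[-14.8,-15.5,0,-2.2,0],[-14.8,-15.5,0,-2.2,0],[-14.8,-15.5,0,-2.2,0]]'; python3 - <<'E'
from h import *
from workcell import *
o=manip.get_obs();print(o['clock'],o['position'],yaw(o),go(o,[.555,-.21,.17],82.2))
E
```

```text
clock: 0.72
position: [0.3458, 0.2919, 0.2311]
ee_rot: [0.07, 0.998, 0.0, -0.0]
ft_force: [1.7, 0.4, -0.1]
grip_width: 1.0
0.725 [0.34582116 0.29187573 0.2311246 ] 82.00564311087851 (array([ -6.924, -11.698,   1.526]), np.float64(-0.03239281485358229))
```

```bash
python3 -m pendant '[[-6.9,-11.7,0,0,0],[-6.9,-11.7,0,0,0],[-6.9,-11.7,0,0,0],[-6.9,-11.7,0,0,0],[-6.9,-11.7,0,0,0]]'; python3 - <<'E'
from h import *
from workcell import *
o=manip.get_obs();print(o['clock'],o['position'],yaw(o),go(o,[.555,-.21,.17],82.2))
E
```

```text
clock: 1.35
position: [0.4655, 0.0034, 0.2313]
ee_rot: [0.07, 0.998, 0.0, 0.0]
ft_force: [0.7, 0.4, -0.3]
grip_width: 1.001
1.35 [0.4654728  0.00344398 0.23130407] 82.02661041098264 (array([-2.956, -4.975,  1.531]), np.float64(-0.02889826483622689))
```

```bash
python3 -m pendant '[[-2.8,-4.7,0.5,0,0],[-2.8,-4.7,1.0,0,0],[-2.8,-4.7,1.5,0,0],[-2.8,-4.7,1.5,0,0],[-2.8,-4.7,1.5,0,0]]'; python3 - <<'E'
from h import *
from workcell import *
o=manip.get_obs();print(o['clock'],o['position'],yaw(o),go(o,[.555,-.21,.17],82.2))
c=get_calibration('wrist')
p,d=camera('wrist');cv2.imwrite('pics/w1.png',p[:,:,::-1]);np.savez('w1.npz',p=p,d=d,**{k:np.array(v) for k,v in c.items()})
E
```

```text
clock: 1.98
position: [0.5489, -0.1993, 0.1693]
ee_rot: [0.072, 0.997, -0.001, -0.002]
ft_force: [-0.7, 0.2, 0.2]
grip_width: 0.997
1.975 [ 0.54886775 -0.19932138  0.16927961] 81.7616616934049 (array([-0.19 , -0.242, -0.018]), np.float64(-0.07305638443251657))
```

View pics/w1.png

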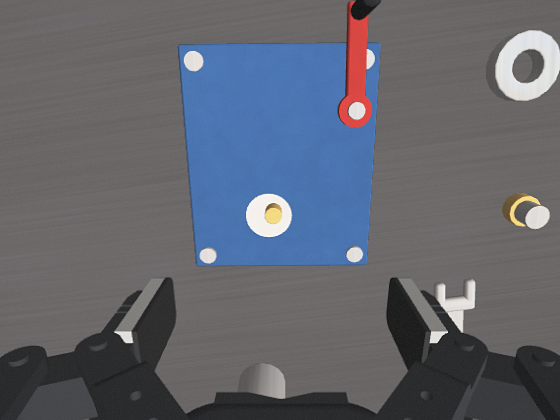

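The wrist view shows the whole fixture: the mark around (269,215), the pin's bright top at (273,214), the pivot at (357,111) and the bolts at the corners.

```bash
python3 - <<'E'
from h import *
D=np.load('w1.npz');p=D['p'];hsv=cv2.cvtColor(p,cv2.COLOR_RGB2HSV)
cs=cv2.findContours(((hsv[...,0]>100)&(hsv[...,0]<125)&(hsv[...,1]>120)).astype(np.uint8),cv2.RETR_EXTERNAL,cv2.CHAIN_APPROX_NONE)[0]
c=max(cs,key=cv2.contourArea);q=cv2.approxPolyDP(cv2.convexHull(c),6,True).reshape(-1,2);print('fix',q.tolist(),plane(D,q,.02)[:,:2].round(4).tolist())
cs=cv2.findContours((~((hsv[...,0]>100)&(hsv[...,0]<125)&(hsv[...,1]>120))).astype(np.uint8)[45:265,180:380],cv2.RETR_LIST,cv2.CHAIN_APPROX_NONE,offset=(180,45))[0]
for c in cs:
    if 100<cv2.contourArea(c)<3000:
        (x,y),s,_=cv2.fitEllipse(c);print('blob',round(x,1),round(y,1),np.round(s,1),plane(D,[[x,y]],.02)[0,:2].round(4))
# mark: fit plane circle on contour points
    if 1000<cv2.contourArea(c)<3000:
        w=plane(D,c.reshape(-1,2),.02)[:,:2];(cx,cy),r=cv2.minEnclosingCircle((w*1000).astype(np.float32));A=np.c_[2*w,np.ones(len(w))];s=np.linalg.lstsq(A,(w**2).sum(1),rcond=None)[0];print('mark',s[:2],np.sqrt(s[2]+s[0]**2+s[1]**2),cx,cy,r)
m=np.zeros((420,560),bool);m[190:240,245:300]=1
y=m&(hsv[...,1]>70)&(hsv[...,0]<40)
print('V hist',np.histogram(hsv[...,2][y],10))
for vt in (200,225):
    t=(y&(hsv[...,2]>vt)).astype(np.uint8);c=max(cv2.findContours(t,cv2.RETR_EXTERNAL,cv2.CHAIN_APPROX_NONE)[0],key=cv2.contourArea)
    w=plane(D,c.reshape(-1,2),.035)[:,:2];A=np.c_[2*w,np.ones(len(w))];s=np.linalg.lstsq(A,(w**2).sum(1),rcond=None)[0];print('pintop',vt,s[:2],np.sqrt(s[2]+s[0]**2+s[1]**2),cv2.boundingRect(c))
cv2.imwrite('pics/w1c.png',cv2.resize(p[180:250,230:310],None,fx=8,fy=8,interpolation=cv2.INTER_CUBIC)[:,:,::-1])
E
```

```text
fix [[378, 43], [365, 264], [198, 265], [178, 46]] [[0.4467, -0.1135], [0.6225, -0.1366], [0.6027, -0.2811], [0.4276, -0.2588]]
blob 207.7 254.9 [16.2 17.4] [ 0.5945 -0.2707]
blob 354.1 253.8 [16.1 17. ] [ 0.6114 -0.1452]
blob 268.5 214.8 [43.5 45.8] [ 0.5659 -0.213 ]
mark [ 0.56623267 -0.21304208] 0.019094627432337027 566.3260498046875 -213.00221252441406 19.576318740844727
blob 192.7 375.5 [ 15.4 530. ] [ 0.7185 -0.3116]
mark [ 0.52506267 -0.27935635] 0.047087697356386356 523.6414794921875 -278.6877746582031 77.98783874511719
blob 357.7 725.2 [  17.1 1239.3] [ 1.4671 -0.2043]
mark [ 0.5432902  -0.11825264] 0.04908806381741886 542.3753662109375 -119.10902404785156 82.06503295898438
blob 193.2 60.8 [19.3 20.8] [ 0.4392 -0.2498]
blob 356.1 87.8 [32.5 96.5] [ 0.4756 -0.1321]
mark [ 0.47464657 -0.13183256] 0.02162005191419962 474.6781921386719 -133.2812957763672 30.141876220703125
V hist (array([  4,   7,  12,   8,   8,  13,  13,   7,  17, 202]), array([ 92. , 107.7, 123.4, 139.1, 154.8, 170.5, 186.2, 201.9, 217.6,
       233.3, 249. ]))
pintop 200 [ 0.56185712 -0.20787874] 0.006602742701536706 (265, 207, 17, 17)
pintop 225 [ 0.56212731 -0.2082364 ] 0.006286715731635795 (265, 208, 17, 16)
```

View pics/w1c.png

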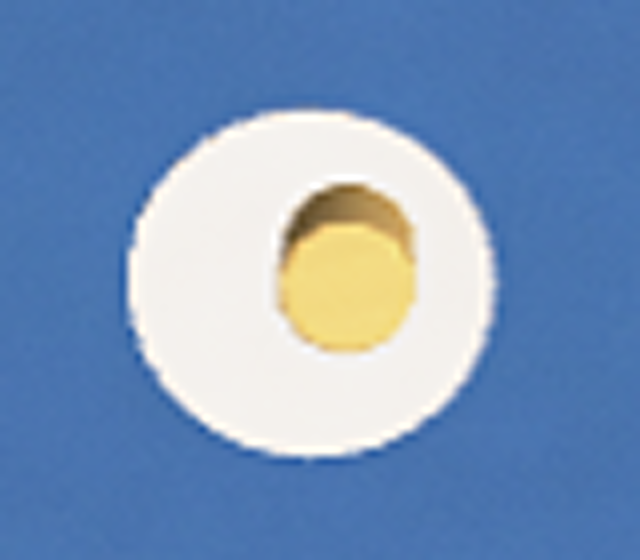

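The pin top is at about (0.562,-0.208). That is 6 mm from the mark (0.566,-0.213), which is consistent with the 4–6 mm eccentric. The fixture yaw is -7.7°. Now to the bracket.

```bash
python3 - <<'E'
from h import *
from workcell import *
o=manip.get_obs();print(o['joint_pos'],go(o,[.523,.216,.19],49.5))
E
```

```text
[-0.28897259  0.32718736  0.67817113  1.68440311 -0.21579108  1.20877131
  1.86968445] (array([ 2.112, 10.138, -0.5  ]), np.float64(5.396374807675062))
```

```bash
python3 -m pendant '[[2.1,10.1,-0.5,0,0],[2.1,10.1,-0.5,0,0],[2.1,10.1,-0.5,0,0],[2.1,10.1,-0.5,1.5,0],[2.1,10.1,-0.5,3,0]]'; python3 - <<'E'
from h import *
from workcell import *
o=manip.get_obs();print(o['clock'],o['joint_pos'].round(2),go(o,[.523,.216,.19],49.5))
E
```

```text
clock: 2.65
position: [0.5287, 0.1167, 0.1874]
ee_rot: [0.226, 0.974, 0.001, 0.0]
ft_force: [0.7, -0.2, 0.5]
grip_width: 0.995
2.65 [-0.79  0.18  0.55  1.77 -0.1   1.21  0.9 ] (array([ 1.222,  2.166, -0.061]), np.float64(2.3949366117189235))
```

```bash
python3 -m pendant '[[1.2,2.1,0,1.2,0],[1.2,2.1,0,2.4,0],[1.2,2.1,0,2.4,0],[1.2,2.1,0,2.4,0]]'; python3 - <<'E'
from h import *
from workcell import *
o=manip.get_obs();print(o['clock'],o['position'],yaw(o),go(o,[.523,.216,.19],49.5))
c=get_calibration('wrist')
p,d=camera('wrist');cv2.imwrite('pics/w2.png',p[:,:,::-1]);np.savez('w2.npz',p=p,d=d,**{k:np.array(v) for k,v in c.items()})
E
```

```text
clock: 3.15
position: [0.5229, 0.2098, 0.1868]
ee_rot: [0.344, 0.939, 0.0, 0.0]
ft_force: [0.1, -0.6, -0.1]
grip_width: 1.003
3.15 [0.52293709 0.20983365 0.18677829] 49.75982055176922 (array([ 0.098,  0.119, -0.08 ]), np.float64(0.0433034252948706))
```

View pics/w2.png

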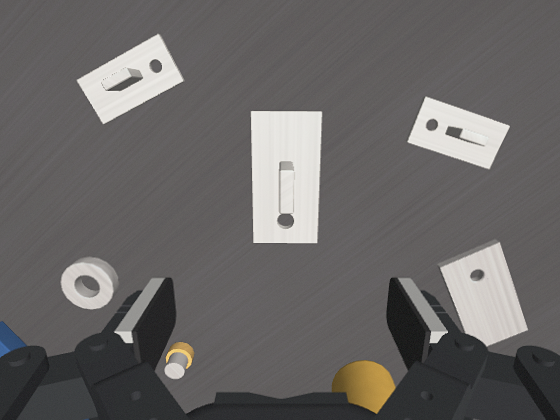

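Wrist view: the large bracket is at the centre (286,177), with its rib at (287,187) and the hole at the near end (286,220). The two smaller look-alikes are at the upper left and upper right, and the blank is at the lower right.

```bash
python3 - <<'E'
from h import *
from workcell import *
D=np.load('w2.npz');p=D['p'];hsv=cv2.cvtColor(p,cv2.COLOR_RGB2HSV)
t=((hsv[...,2]>150)&(hsv[...,1]<60)).astype(np.uint8);t[:,:225]=0;t[:,350:]=0;t[260:]=0
c=max(cv2.findContours(t,cv2.RETR_EXTERNAL,cv2.CHAIN_APPROX_NONE)[0],key=cv2.contourArea)
q=cv2.approxPolyDP(cv2.convexHull(c),5,True).reshape(-1,2);w=plane(D,q,.008)[:,:2]
print(q.tolist(),w.round(4).tolist(),w.mean(0),np.linalg.norm(np.roll(w,-1,0)-w,axis=1))
e=np.roll(w,-1,0)-w;print('edge yaws',(np.degrees(np.arctan2(e[:,1],e[:,0]))%180).round(2))
ww=w*1000;r=cv2.minAreaRect(plane(D,c.reshape(-1,2),.008)[:,:2].astype(np.float32)*1000);print(r)
# hole: dark blob
g=p[...].mean(2);h=((g<125)&(cv2.dilate(t,np.ones((3,3)))>=0)).astype(np.uint8);h[:205]=0;h[235:]=0;h[:,265:]*=1;h[:,:265]=0;h[:,305:]=0
for c in cv2.findContours(h,cv2.RETR_EXTERNAL,cv2.CHAIN_APPROX_NONE)[0]:
    if cv2.contourArea(c)>60:
        x=plane(D,c.reshape(-1,2),.008)[:,:2].astype(np.float32)*1000;print('hole',cv2.minEnclosingCircle(x),cv2.boundingRect(c))
cv2.imwrite('pics/w2c.png',cv2.resize(p[100:255,235:335],None,fx=3.8,fy=3.8,interpolation=cv2.INTER_CUBIC)[:,:,::-1])
E
```

```text
[[321, 111], [317, 242], [253, 242], [251, 111]] [[0.4967, 0.2764], [0.5879, 0.1994], [0.5489, 0.1534], [0.4585, 0.2313]] [0.52299569 0.21509284] [0.11936507 0.06027367 0.1193515  0.0591236 ]
edge yaws [139.82  49.74 139.26  49.76]
((522.952392578125, 215.04742431640625), (60.59941482543945, 119.5704345703125), 49.54499435424805)
hole ((551.9425659179688, 190.8027801513672), 7.203249931335449) (278, 214, 16, 13)
```

View pics/w2c.png

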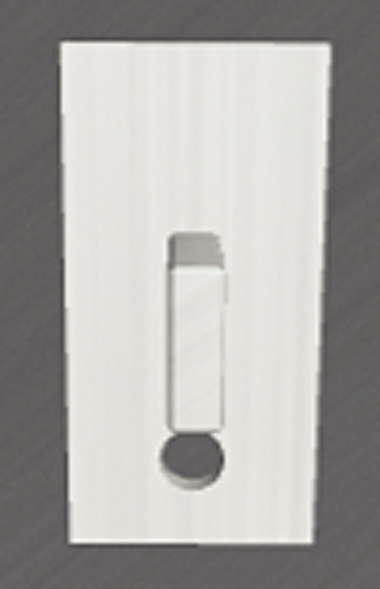

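```bash
python3 -m pendant '[[0.1,0.1,1,0,0],[0.1,0.1,2,0,0],[0.1,0.1,2.5,0,0],[0.1,0.1,2.5,0,0],[0.1,0.1,2.5,0,0]]' 60; python3 - <<'E'
from h import *
from workcell import *
o=manip.get_obs();print(o['clock'],o['position'],yaw(o),go(o,[.523,.215,.0153],49.55))
E
```

```text
clock: 3.82
position: [0.5236, 0.2151, 0.0876]
ee_rot: [0.345, 0.939, 0.001, 0.001]
ft_force: [-0.4, -0.1, 0.7]
grip_width: 0.998
3.825 [0.5236337  0.21511501 0.08758772] 49.607952231006934 (array([ 0.011, -0.015,  1.807]), np.float64(0.009658705167822745))
```

```bash
python3 -m pendant '[[0,0,1,0,0.3],[0,0,1.8,0,0.3],[0,0,1.8,0,0.4],[0,0,1.8,0,1],[0,0,1.8,0,1]]' 60; python3 -m pendant '[[0,0,0,0,1],[0,0,0,0,1],[0,0,0,0,1],[0,0,0,0,1]]' 60; python3 - <<'E'
from h import *
from workcell import *
o=manip.get_obs();print(o['clock'],o['position'],yaw(o),o['ft_force'],o['grip_width'],go(o,[.523,.215,.0153],49.55))
E
```

```text
clock: 4.45
position: [0.524, 0.2161, 0.0162]
ee_rot: [0.345, 0.939, 0.001, 0.001]
ft_force: [0.1, -0.5, -0.5]
grip_width: 0.181
clock: 4.95
position: [0.524, 0.2161, 0.0161]
ee_rot: [0.345, 0.939, 0.001, 0.001]
ft_force: [-1.1, -1.5, 9.1]
grip_width: 0.13
4.95 [0.52397454 0.21612247 0.01610991] 49.656700468193364 [-1.10794234 -1.54738341  9.05973792] 0.1295067709942919 (array([ 0.   , -0.037,  0.02 ]), np.float64(0.017783411365561125))
```

```bash
python3 -m pendant '[[0,0,-1,0,1],[0,0,-2,0,1],[0,0,-3,0,1],[0,0,-3.5,0,1],[0,0,-3.5,0,1]]' 60; python3 - <<'E'
from h import *
from workcell import *
o=manip.get_obs();print(o['clock'],o['position'],yaw(o),o['ft_force'],o['grip_width'],go(o,[.5243,-.2029,.14],82.3))
c=get_calibration('wrist')
p,d=camera('wrist');cv2.imwrite('pics/w3.png',p[:,:,::-1]);np.savez('w3.npz',p=p,d=d,**{k:np.array(v) for k,v in c.items()})
E
```

```text
clock: 5.58
position: [0.5236, 0.2159, 0.156]
ee_rot: [0.345, 0.939, 0.001, 0.001]
ft_force: [0.8, 0.2, -4.2]
grip_width: 0.128
5.575 [0.52360212 0.21587579 0.15597221] 49.64956276535819 [ 0.7560854   0.20679018 -4.20173855] 0.1277939634797638 (array([-6.792, -7.969,  0.377]), np.float64(-5.441739539106966))
```

View pics/w3.png

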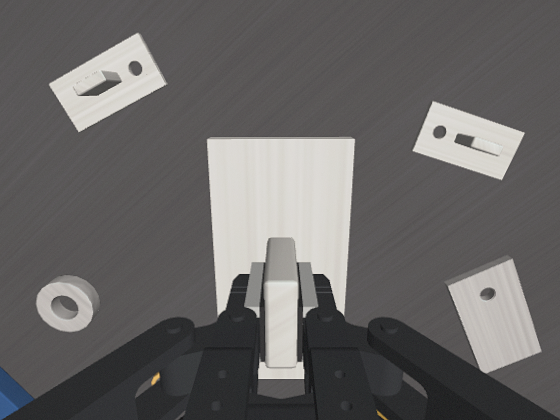

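Lifted: the bracket hangs square, and the tail edge runs from (208,139) to (354,139). I'll check its position in the tool frame.

```bash
python3 - <<'E'
from h import *
from workcell import *
o=manip.get_obs();D=np.load('w3.npz')
hsv=cv2.cvtColor(D['p'],cv2.COLOR_RGB2HSV);t=((hsv[...,2]>150)&(hsv[...,1]<60)).astype(np.uint8);t[:,:190]=0;t[:,375:]=0;t[235:]=0
c=max(cv2.findContours(t,cv2.RETR_EXTERNAL,cv2.CHAIN_APPROX_NONE)[0],key=cv2.contourArea)
q=cv2.approxPolyDP(cv2.convexHull(c),5,True).reshape(-1,2)
zt=o['position'][2]+.0187-.034+.008+.0
w=plane(D,q,zt); print(q.tolist(),((w-o['position'])@ax(o)*1000).round(1).tolist())
E
python3 -m pendant '[[-6.8,-8,0.2,0,1],[-6.8,-8,0.2,0,1],[-6.8,-8,0.2,-1.5,1],[-6.8,-8,0.2,-3,1],[-6.8,-8,0.2,-4.5,1]]' 
python3 - <<'E'
from h import *
from workcell import *
o=manip.get_obs();print(o['clock'],o['position'],yaw(o),go(o,[.5243,-.2029,.14],82.3))
E
```

```text
[[354, 139], [348, 234], [213, 234], [207, 139]] [[59.1, 30.3, 7.3], [17.8, 30.1, 7.3], [17.9, -29.3, 7.3], [59.2, -29.4, 7.3]]
clock: 6.25
position: [0.5221, -0.0925, 0.1472]
ee_rot: [0.119, 0.993, -0.0, -0.001]
ft_force: [1.3, 0.4, -3.9]
grip_width: 0.13
6.25 [ 0.52213572 -0.09250354  0.14715674] 76.28450038368518 (array([-0.707, -2.668,  0.179]), np.float64(-1.0025832693858021))
```

```bash
python3 -m pendant '[[-0.7,-2.6,0,-1,1],[-0.7,-2.6,0,-1,1],[-0.7,-2.6,0.5,-1,1],[-0.7,-2.6,1,-1,1],[-0.7,-2.6,1,-1,1]]' 
python3 - <<'E'
from h import *
from workcell import *
o=manip.get_obs();print(o['clock'],o['position'],yaw(o),o['ft_force'],go(o,[.5243,-.2029,.053],82.3))
E
```

```text
clock: 6.88
position: [0.5234, -0.1978, 0.106]
ee_rot: [0.07, 0.998, 0.0, -0.002]
ft_force: [0.5, 0.0, -3.0]
grip_width: 0.133
6.875 [ 0.523445   -0.19782936  0.10598845] 81.9892521112144 [ 0.48026573  0.01862538 -2.96603248] (array([-0.045, -0.122,  1.325]), np.float64(-0.05179131479759983))
```

```bash
python3 -m pendant '[[-0.05,-0.1,0.5,0,1],[-0.05,-0.1,1,0,1],[-0.05,-0.1,1.2,0,1],[-0.05,-0.1,1.2,0,1],[-0.05,-0.1,1.2,0,1]]' 
python3 - <<'E'
from h import *
from workcell import *
o=manip.get_obs();print(o['clock'],o['position'],yaw(o),o['ft_force'],go(o,[.5243,-.2029,.0503],82.3))
c=get_calibration('wrist')
p,d=camera('wrist');cv2.imwrite('pics/w4.png',p[:,:,::-1]);np.savez('w4.npz',p=p,d=d,**{k:np.array(v) for k,v in c.items()})
E
```

```text
clock: 7.5
position: [0.5271, -0.2027, 0.061]
ee_rot: [0.07, 0.998, -0.0, 0.0]
ft_force: [-0.0, -0.3, -3.4]
grip_width: 0.126
7.5 [ 0.52710252 -0.20267489  0.06098552] 82.00358363226349 [-0.04870832 -0.33518163 -3.37565783] (array([ 0.069, -0.015,  0.267]), np.float64(-0.04940272795608536))
```

View pics/w4.png

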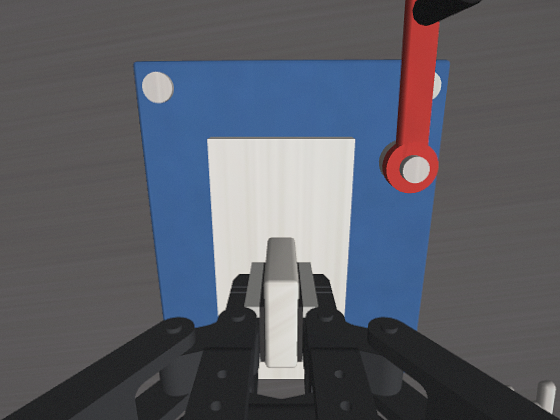

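```bash
python3 -m pendant '[[0.07,0,0.1,-0.05,1],[0.07,0,0.2,-0.05,1],[0.07,0,0.2,-0.05,1]]' 
python3 - <<'E'
from h import *
from workcell import *
o=manip.get_obs();print(o['clock'],o['position'],yaw(o),o['ft_force'],o['torque'],go(o,[.5243,-.2029,.0503],82.3))
E
```

```text
clock: 7.92
position: [0.5237, -0.202, 0.0521]
ee_rot: [0.067, 0.998, 0.0, -0.0]
ft_force: [-0.5, -0.4, -3.5]
grip_width: 0.13
7.925 [ 0.52367676 -0.20201368  0.05213316] 82.30208770001583 [-0.52866975 -0.35317759 -3.48346034] [0.02629987 0.00640802 0.06609921] (array([-0.018, -0.02 ,  0.046]), np.float64(0.0003479500026391709))
```

```bash
cat > s.py <<'E'
from h import *
from workcell import *
o=manip.get_obs();print(o['clock'],o['position'].round(4),round(yaw(o),2),o['ft_force'].round(1),o['torque'].round(2),go(o,[.5243,-.2029,.0353],82.3), 'underside above plate mm',round((o['position'][2]-.0353)*1000,1))
E
python3 -m pendant '[[-0.02,-0.02,0.05,0,1],[-0.02,-0.02,0.05,0,1]]'; python3 s.py;python3 -m pendant '[[0,0,0.05,0,1],[0,0,0.05,0,1]]'; python3 s.py
```

```text
clock: 8.18
position: [0.5246, -0.2032, 0.0504]
ee_rot: [0.067, 0.998, 0.0, -0.0]
ft_force: [0.2, -0.7, -3.5]
grip_width: 0.13
8.175 [ 0.5246 -0.2032  0.0504] 82.29 [ 0.2 -0.7 -3.5] [-0.01 -0.02  0.01] (array([0.009, 0.006, 0.377]), np.float64(-0.0011317900107812306)) underside above plate mm 15.1
clock: 8.43
position: [0.5245, -0.203, 0.0483]
ee_rot: [0.067, 0.998, 0.0, -0.0]
ft_force: [0.1, -1.0, -2.9]
grip_width: 0.133
8.425 [ 0.5245 -0.203   0.0483] 82.3 [ 0.1 -1.  -2.9] [ 0.04 -0.01  0.04] (array([0.006, 0.002, 0.325]), np.float64(0.000791835686577258)) underside above plate mm 13.0
```

```bash
python3 -m pendant '[[0,0,0.05,0,1],[0,0,0.05,0,1]]'; python3 s.py;python3 -m pendant '[[0,0,0.05,0,1],[0,0,0.05,0,1]]'; python3 s.py
```

```text
clock: 8.68
position: [0.5245, -0.203, 0.0463]
ee_rot: [0.067, 0.998, 0.0, -0.0]
ft_force: [0.0, 0.1, -2.8]
grip_width: 0.129
8.675 [ 0.5245 -0.203   0.0463] 82.3 [ 0.   0.1 -2.8] [ 0.02  0.02 -0.02] (array([0.006, 0.003, 0.275]), np.float64(-6.653234495720047e-05)) underside above plate mm 11.0
clock: 8.93
position: [0.5245, -0.203, 0.0443]
ee_rot: [0.067, 0.998, 0.0, -0.0]
ft_force: [-0.1, 0.5, -3.9]
grip_width: 0.13
8.925 [ 0.5245 -0.203   0.0443] 82.3 [-0.1  0.5 -3.9] [ 0.01  0.   -0.02] (array([0.006, 0.002, 0.225]), np.float64(-6.527402025824358e-05)) underside above plate mm 9.0
```

No contact at 9 mm (actually about 8 mm, since the grip was slightly high), so the hole seems to be over the pin. I'll continue gently.

```bash
python3 -m pendant '[[0,0,0.05,0,1],[0,0,0.1,0,1],[0,0,0.1,0,1]]'; python3 s.py;python3 -m pendant '[[0,0,0.05,0,1],[0,0,0.05,0,1]]'; python3 s.py
```

```text
clock: 9.3
position: [0.5245, -0.203, 0.0402]
ee_rot: [0.067, 0.998, 0.0, -0.0]
ft_force: [0.1, -0.1, -3.4]
grip_width: 0.137
9.3 [ 0.5245 -0.203   0.0402] 82.3 [ 0.1 -0.1 -3.4] [ 0.02 -0.    0.  ] (array([0.005, 0.003, 0.124]), np.float64(-0.0003822053870834452)) underside above plate mm 4.9
clock: 9.55
position: [0.5245, -0.203, 0.0383]
ee_rot: [0.067, 0.998, 0.0, -0.0]
ft_force: [-0.5, 0.6, -3.7]
grip_width: 0.132
9.55 [ 0.5245 -0.203   0.0383] 82.3 [-0.5  0.6 -3.7] [ 0.03  0.01 -0.05] (array([0.006, 0.003, 0.076]), np.float64(-0.0006689377107610047)) underside above plate mm 3.0
```

```bash
python3 - <<'E'
from h import *
from workcell import *
for n in ('top','scene'):
    p,d=camera(n);np.savez(n+'5.npz',p=p,d=d,**{k:np.array(v) for k,v in get_calibration(n).items()})
    s=p[180:310,360:480] if n=='top' else p[170:260,100:220]
    cv2.imwrite(f'pics/{n}5.png',cv2.resize(s,None,fx=4,fy=4,interpolation=cv2.INTER_CUBIC)[:,:,::-1])
E
```

```text
(no output)
```

View pics/scene5.png

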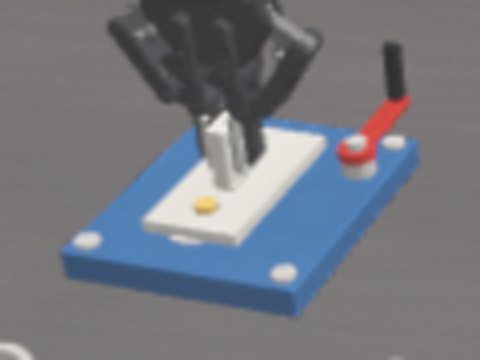

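The scene crop shows the brass pin through the hole at (205,205) and the plate just above the base. I'll lower it in small steps until it touches.

```bash
python3 -m pendant '[[0,0,0.03,0,1],[0,0,0.03,0,1]]'; python3 s.py;python3 -m pendant '[[0,0,0.02,0,1],[0,0,0.02,0,1]]'; python3 s.py
```

```text
clock: 9.9
position: [0.5246, -0.203, 0.0372]
ee_rot: [0.067, 0.998, 0.0, -0.0]
ft_force: [0.6, -0.1, -2.8]
grip_width: 0.13
9.9 [ 0.5246 -0.203   0.0372] 82.3 [ 0.6 -0.1 -2.8] [ 0.02 -0.02 -0.01] (array([0.007, 0.003, 0.047]), np.float64(0.00019384598412131027)) underside above plate mm 1.9
clock: 10.15
position: [0.5246, -0.203, 0.0364]
ee_rot: [0.067, 0.998, 0.0, -0.0]
ft_force: [0.1, -0.6, -2.9]
grip_width: 0.134
10.15 [ 0.5246 -0.203   0.0364] 82.3 [ 0.1 -0.6 -2.9] [-0.01 -0.03 -0.03] (array([0.008, 0.003, 0.028]), np.float64(8.300090842065326e-05)) underside above plate mm 1.1
```

```bash
python3 -m pendant '[[0,0,0.01,0,1],[0,0,0.01,0,1]]'; python3 -m pendant '[[0,0,0.01,0,1],[0,0,0.01,0,1]]'; python3 s.py
```

```text
clock: 10.4
position: [0.5247, -0.2031, 0.0362]
ee_rot: [0.067, 0.998, 0.0, 0.0]
ft_force: [-0.1, -0.1, -2.0]
grip_width: 0.134
clock: 10.65
position: [0.5247, -0.2031, 0.0361]
ee_rot: [0.067, 0.998, 0.0, 0.0]
ft_force: [-4.6, 1.4, 4.2]
grip_width: 0.13
10.65 [ 0.5247 -0.2031  0.0361] 82.3 [-4.6  1.4  4.2] [0.27 0.65 0.01] (array([0.01 , 0.004, 0.021]), np.float64(-0.0006739927205903958)) underside above plate mm 0.8
```

Contact at TCP z = 0.0361, which is exactly the grasp height plus 20 mm, so the bracket is seated. Releasing.

```bash
python3 -m pendant '[[0,0,0,0,0.6],[0,0,0,0,0.5],[0,0,0,0,0.5],[0,0,0,0,0.5]]'; python3 s.py; python3 -m pendant '[[0,0,-0.5,0,0.5],[0,0,-1.5,0,0.5],[0,0,-2.5,0,0.5],[0,0,-3,0,0.5],[0,0,-3,0,0.5]]'; python3 s.py
python3 - <<'E'
from h import *
from workcell import *
c=get_calibration('wrist')
p,d=camera('wrist');cv2.imwrite('pics/w6.png',p[:,:,::-1]);np.savez('w6.npz',p=p,d=d,**{k:np.array(v) for k,v in c.items()})
E
```

```text
clock: 11.15
position: [0.5247, -0.2031, 0.0357]
ee_rot: [0.067, 0.998, 0.0, 0.0]
ft_force: [-0.8, 0.0, -0.0]
grip_width: 0.499
11.15 [ 0.5247 -0.2031  0.0357] 82.3 [-0.8  0.  -0. ] [ 0.01  0.02 -0.04] (array([0.01 , 0.003, 0.01 ]), np.float64(2.7098114038892618e-05)) underside above plate mm 0.4
clock: 11.78
position: [0.5257, -0.2036, 0.1582]
ee_rot: [0.067, 0.998, 0.0, 0.002]
ft_force: [-0.1, -0.4, 0.2]
grip_width: 0.501
11.775 [ 0.5257 -0.2036  0.1582] 82.29 [-0.1 -0.4  0.2] [ 0.   -0.02  0.  ] (array([0.049, 0.011, 3.073]), np.float64(-0.0021859311155102055)) underside above plate mm 122.9
```

View pics/w6.png

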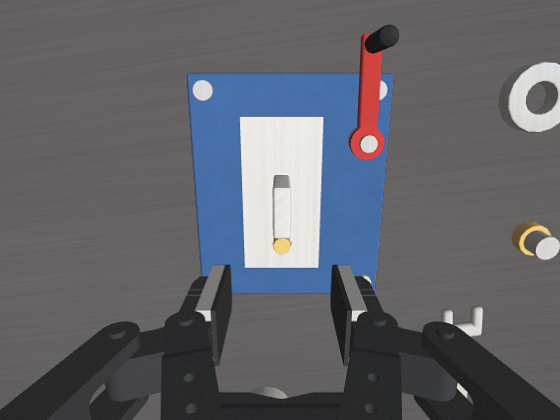

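The bracket is flat and square, with the pin through the hole at (282,246). Next is the arm: I'll measure the pivot and knob in this view and work out a pushing arc, with the fingers nearly shut behind the knob.

```bash
cat > arc.py <<'E'
from h import *
from workcell import *
import sys
th=np.radians(-7.7);Rf=np.array([[np.cos(th),-np.sin(th)],[np.sin(th),np.cos(th)]])
mark=np.array([.566,-.213]);piv=mark+Rf@[-.085,.065]
def tgt(phi,back=.017,z=.048):
    f=np.radians(phi);d=np.array([-np.cos(f),-np.sin(f)]);t=np.array([np.sin(f),-np.cos(f)])
    return np.r_[piv+Rf@(.065*d-back*t),z],phi-7.7
if __name__=='__main__':
    o=manip.get_obs();print(o['clock'],o['position'].round(4),round(yaw(o),1),'F',o['ft_force'].round(1),'w',round(o['grip_width'],2),'j7',o['joint_pos'][6].round(2))
    for a in sys.argv[1:]:
        v=[float(x) for x in a.split(',')];X,h=tgt(*v);s=ax(o).T@(X-o['position'])/.04;print(a,X.round(4),s.round(2),round(-(((h-yaw(o)+180)%360)-180)/6,2))
E
python3 - <<'E'
from arc import *
D=np.load('w6.npz');p=D['p'];hsv=cv2.cvtColor(p,cv2.COLOR_RGB2HSV)
print('piv pred',piv,proj(D,np.r_[piv,.042]),proj(D,np.r_[piv,.0375]), 'cap', plane(D,[[369,144]],.042))
X,_=tgt(0,0,.0775);print('knob pred',X,proj(D,X))
k=(hsv[...,2]<50).astype(np.uint8);k[60:]=0;k[:,:355]=0;k[:,420:]=0
c=max(cv2.findContours(k,cv2.RETR_EXTERNAL,cv2.CHAIN_APPROX_NONE)[0],key=cv2.contourArea);print(cv2.boundingRect(c),cv2.minAreaRect(c))
r=plane(D,[[391,36]],.0775)[0,:2];v=Rf.T@(r-piv);print('knob meas',r,v,'phi',np.degrees(np.arctan2(-v[1],-v[0])))
t=((hsv[...,2]>150)&(hsv[...,1]<60)).astype(np.uint8);t[:112]=0;t[275:]=0;t[:,:225]=0;t[:,335:]=0
c=max(cv2.findContours(t,cv2.RETR_EXTERNAL,cv2.CHAIN_APPROX_NONE)[0],key=cv2.contourArea);w=plane(D,c.reshape(-1,2),.028)[:,:2];print('bracket',cv2.minAreaRect((w*1000).astype(np.float32)))
q=cv2.minAreaRect((w*1000).astype(np.float32))[0]; print('centre in mark mm',Rf.T@(np.array(q)/1000-mark)*1000)
E
python3 arc.py 0,.035,.14 0,.035,.048
```

```text
piv pred [ 0.49047553 -0.13719727] [[368.90699932 143.33964556]] [[367.46016991 142.49078772]] cap [[ 0.49094253 -0.13716182  0.042     ]]
knob pred [ 0.42606162 -0.12848816  0.0775    ] [[391.60549529  34.15931221]]
(365, 25, 32, 28) ((380.6000671386719, 39.19999694824219), (20.57182502746582, 33.98823165893555), 63.43495178222656)
knob meas [ 0.42696121 -0.12887015] [-0.06405734 -0.00025801] phi 0.2307750425808655
bracket ((524.600341796875, -203.458740234375), (60.2773323059082, 119.33016967773438), 82.30936431884766)
centre in mark mm [-42.30476275   3.90824585]
11.825 [ 0.525  -0.2032  0.1567] 82.3 F [-0.1  0.4  0.2] w 0.5 j7 1.89
0,.035,.14 [ 0.4308 -0.0938  0.14  ] [2.7  2.39 0.41] 15.0
0,.035,.048 [ 0.4308 -0.0938  0.048 ] [2.71 2.39 2.71] 15.0
```

All predictions match, and the arm is at about 0°. The bracket hole is at (-4.3, 3.9) mm in the mark frame, within limits. Now move behind the knob.

```bash
python3 -m pendant '[[1.2,1.2,0.4,1.7,0.9],[2.4,2.4,0.4,3.4,0.92],[2.7,2.4,0.4,5.1,0.92],[2.7,2.4,0.4,6.8,0.92],[2.7,2.4,0.4,8.5,0.92]]' 20; python3 arc.py 0,.035,.14
```

```text
clock: 12.45
position: [0.4295, -0.0927, 0.139]
ee_rot: [0.476, 0.88, 0.0, -0.001]
ft_force: [0.5, -0.2, 0.2]
grip_width: 0.078
12.45 [ 0.4295 -0.0927  0.139 ] 33.2 F [ 0.5 -0.2  0.2] w 0.08 j7 0.68
0,.035,.14 [ 0.4308 -0.0938  0.14  ] [-0.04  0.01 -0.02] 6.81
```

```bash
python3 -m pendant '[[0,0,0,1.7,0.92],[0,0,0,3.4,0.92],[0,0,0,5.1,0.92],[0,0,0,6.6,0.92],[0,0,0,6.6,0.92]]' ; python3 arc.py 0,.035,.048
```

```text
clock: 13.08
position: [0.4299, -0.0935, 0.1391]
ee_rot: [0.744, 0.668, -0.001, -0.0]
ft_force: [-0.9, -0.1, -0.2]
grip_width: 0.08
13.075 [ 0.4299 -0.0935  0.1391] -6.1 F [-0.9 -0.1 -0.2] w 0.08 j7 -0.01
0,.035,.048 [ 0.4308 -0.0938  0.048 ] [-0.    0.03  2.28] 0.27
```

```bash
python3 -m pendant '[[0,0,1.2,0.25,0.92],[0,0,2.25,0.25,0.92],[0,0,2.25,0.25,0.92],[0,0,2.25,0.25,0.92]]' ; python3 arc.py 0,.022 0,.017 10 20
python3 - <<'E'
from workcell import *;import cv2
p,d=camera('wrist');cv2.imwrite('pics/w7.png',p[:,:,::-1])
E
```

```text
clock: 13.58
position: [0.431, -0.0937, 0.0508]
ee_rot: [0.752, 0.659, 0.0, 0.0]
ft_force: [-0.3, 0.6, -0.0]
grip_width: 0.077
13.575 [ 0.431  -0.0937  0.0508] -7.6 F [-0.3  0.6 -0. ] w 0.08 j7 0.09
0,.022 [ 0.429  -0.1067  0.048 ] [-0.33 -0.01  0.07] 0.02
0,.017 [ 0.4283 -0.1116  0.048 ] [-0.45 -0.01  0.07] 0.02
10 [ 0.4248 -0.1228  0.048 ] [-0.74 -0.06  0.07] -1.64
20 [ 0.4233 -0.1344  0.048 ] [-1.04 -0.06  0.07] -3.31
```

View pics/w7.png

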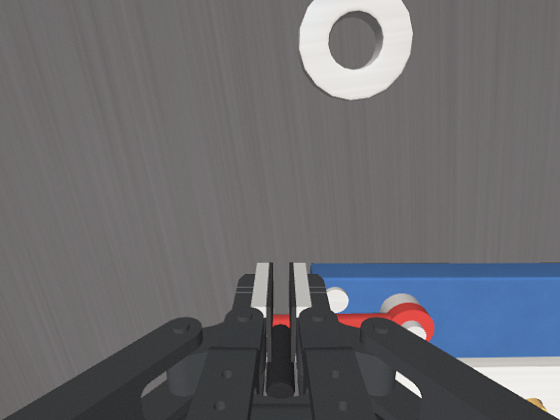

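The knob at (281,370) lies centred in front of the gap between the fingers. Starting the push along the arc.

```bash
python3 -m pendant '[[-0.2,0,0,0,0.92],[-0.45,0,0,0,0.92],[-0.6,0,0,-0.8,0.92],[-0.74,-0.05,0,-1.6,0.92],[-0.74,-0.05,0,-1.6,0.92]]' ; python3 arc.py 10 15 20 25 30 35
```

```text
clock: 14.25
position: [0.4247, -0.1234, 0.0501]
ee_rot: [0.696, 0.718, 0.0, 0.0]
ft_force: [-1.0, 0.6, -0.1]
grip_width: 0.079
14.25 [ 0.4247 -0.1234  0.0501] 1.9 F [-1.   0.6 -0.1] w 0.08 j7 0.33
10 [ 0.4248 -0.1228  0.048 ] [0.01 0.   0.05] -0.07
15 [ 0.4238 -0.1286  0.048 ] [-0.13 -0.03  0.05] -0.91
20 [ 0.4233 -0.1344  0.048 ] [-0.28 -0.04  0.05] -1.74
25 [ 0.4234 -0.1403  0.048 ] [-0.42 -0.05  0.05] -2.57
30 [ 0.4239 -0.1461  0.048 ] [-0.57 -0.04  0.05] -3.41
35 [ 0.4249 -0.1519  0.048 ] [-0.71 -0.02  0.05] -4.24
```

```bash
python3 -m pendant '[[-0.15,-0.03,0,-0.9,0.92],[-0.28,-0.04,0,-1.7,0.92],[-0.42,-0.05,0,-2.6,0.92],[-0.57,-0.04,0,-3.4,0.92],[-0.71,-0.02,0,-4.2,0.92]]' ; python3 arc.py 35 40 45 50 55 60
python3 - <<'E'
from workcell import *;import cv2
p,d=camera('top');cv2.imwrite('pics/t8.png',cv2.resize(p[190:310,360:480],None,fx=4,fy=4)[:,:,::-1])
E
```

```text
clock: 14.88
position: [0.4246, -0.151, 0.0498]
ee_rot: [0.521, 0.853, 0.0, -0.0]
ft_force: [-0.1, 2.4, 0.6]
grip_width: 0.082
14.875 [ 0.4246 -0.151   0.0498] 27.2 F [-0.1  2.4  0.6] w 0.08 j7 0.84
35 [ 0.4249 -0.1519  0.048 ] [-0.02 -0.    0.05] -0.02
40 [ 0.4264 -0.1576  0.048 ] [-0.17 -0.03  0.05] -0.85
45 [ 0.4285 -0.1631  0.048 ] [-0.31 -0.05  0.04] -1.69
50 [ 0.431  -0.1684  0.048 ] [-0.46 -0.06  0.04] -2.52
55 [ 0.4339 -0.1734  0.048 ] [-0.61 -0.05  0.04] -3.35
60 [ 0.4373 -0.1782  0.048 ] [-0.75 -0.03  0.04] -4.19
```

View pics/t8.png

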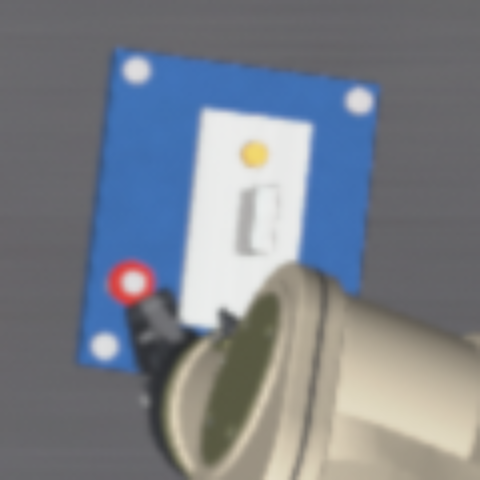

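The bracket is still seated and the arm is moving, with a 2.4 N push. Continuing.

```bash
python3 -m pendant '[[-0.17,-0.03,0,-0.85,0.92],[-0.31,-0.05,0,-1.7,0.92],[-0.46,-0.06,0,-2.5,0.92],[-0.61,-0.05,0,-3.4,0.92],[-0.75,-0.03,0,-4.2,0.92]]' ; python3 arc.py 60 65 70 75 80 85
```

```text
clock: 15.55
position: [0.4372, -0.178, 0.0497]
ee_rot: [0.323, 0.946, 0.0, -0.0]
ft_force: [0.1, 1.6, 1.0]
grip_width: 0.078
15.55 [ 0.4372 -0.178   0.0497] 52.3 F [0.1 1.6 1. ] w 0.08 j7 1.35
60 [ 0.4373 -0.1782  0.048 ] [-0.   -0.    0.04] 0.01
65 [ 0.4411 -0.1827  0.048 ] [-0.15 -0.03  0.04] -0.83
70 [ 0.4452 -0.1868  0.048 ] [-0.29 -0.05  0.04] -1.66
75 [ 0.4497 -0.1906  0.048 ] [-0.44 -0.06  0.04] -2.49
80 [ 0.4545 -0.194   0.048 ] [-0.59 -0.05  0.04] -3.33
85 [ 0.4596 -0.1969  0.048 ] [-0.73 -0.03  0.04] -4.16
```

```bash
python3 -m pendant '[[-0.15,-0.03,0,-0.85,0.92],[-0.29,-0.05,0,-1.7,0.92],[-0.44,-0.06,0,-2.5,0.92],[-0.58,-0.05,0,-3.3,0.92],[-0.58,-0.05,0,-3.3,0.92]]' ; python3 arc.py 80 85 90
python3 - <<'E'
from workcell import *;import cv2
p,d=camera('wrist');cv2.imwrite('pics/w9.png',p[:,:,::-1])
E
```

```text
clock: 16.18
position: [0.4545, -0.194, 0.0497]
ee_rot: [0.157, 0.988, 0.0, -0.0]
ft_force: [-0.2, -0.2, -0.9]
grip_width: 0.081
16.175 [ 0.4545 -0.194   0.0497] 72.0 F [-0.2 -0.2 -0.9] w 0.08 j7 1.72
80 [ 0.4545 -0.194   0.048 ] [0.   0.   0.04] -0.05
85 [ 0.4596 -0.1969  0.048 ] [-0.14 -0.03  0.04] -0.89
90 [ 0.4649 -0.1993  0.048 ] [-0.29 -0.05  0.04] -1.72
```

View pics/w9.png

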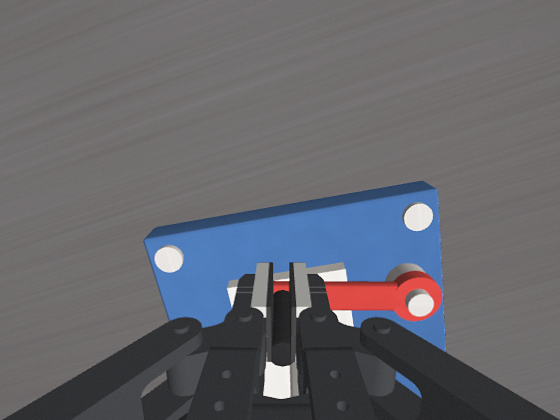

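The arm is over the tail with the knob centred in the gap. Now the last few degrees to the stop.

```bash
python3 -m pendant '[[-0.08,-0.02,0,-0.5,0.92],[-0.14,-0.03,0,-0.9,0.92],[-0.2,-0.04,0,-1.3,0.92],[-0.2,-0.04,0,-1.3,0.92]]' ; python3 arc.py 90 90,.015;  python3 -m pendant '[[-0.05,-0.01,0,-0.2,0.92],[-0.08,-0.01,0,-0.4,0.92],[-0.08,-0.01,0,-0.4,0.92]]' ; python3 arc.py 90 90,.015
```

```text
clock: 16.73
position: [0.4612, -0.198, 0.0496]
ee_rot: [0.089, 0.996, -0.0, -0.0]
ft_force: [-0.5, 0.7, 0.5]
grip_width: 0.083
16.725 [ 0.4612 -0.198   0.0496] 79.8 F [-0.5  0.7  0.5] w 0.08 j7 1.86
90 [ 0.4649 -0.1993  0.048 ] [-0.1  -0.02  0.04] -0.42
90,.015 [ 0.4669 -0.1996  0.048 ] [-0.15 -0.01  0.04] -0.42
clock: 17.1
position: [0.4647, -0.199, 0.0496]
ee_rot: [0.067, 0.998, -0.0, -0.0]
ft_force: [-0.7, -0.6, -0.4]
grip_width: 0.084
17.1 [ 0.4647 -0.199   0.0496] 82.3 F [-0.7 -0.6 -0.4] w 0.08 j7 1.91
90 [ 0.4649 -0.1993  0.048 ] [-0.01 -0.01  0.04] 0.01
90,.015 [ 0.4669 -0.1996  0.048 ] [-0.06 -0.01  0.04] 0.01
```

No stop force yet, so I'll creep on until it is felt.

```bash
python3 -m pendant '[[-0.03,0,0,0,0.92],[-0.03,0,0,0,0.92]]' ; python3 -m pendant '[[-0.03,0,0,0,0.92],[-0.03,0,0,0,0.92]]'; python3 -m pendant '[[-0.03,0,0,0,0.92],[-0.03,0,0,0,0.92]]'
```

```text
clock: 17.35
position: [0.4659, -0.1991, 0.0497]
ee_rot: [0.067, 0.998, -0.0, -0.0]
ft_force: [-1.0, -0.7, 0.2]
grip_width: 0.076
clock: 17.6
position: [0.4665, -0.1992, 0.0495]
ee_rot: [0.067, 0.998, 0.0, -0.001]
ft_force: [-4.7, -0.4, 3.0]
grip_width: 0.082
clock: 17.85
position: [0.4667, -0.1993, 0.0494]
ee_rot: [0.067, 0.998, 0.0, -0.002]
ft_force: [-9.5, 0.4, 6.6]
grip_width: 0.082
```

The stop is felt: the force rises to 9.5 N with no further motion. Back off and rise clear.

```bash
python3 -m pendant '[[0.4,0,0,0,0.92],[0.9,0,0,0,0.92],[0.9,0,-1,0,0.92],[0.9,0,-2.2,0,0.92],[0.9,0,-3,0,0.92]]' ; python3 -m pendant '[[1,0,-0.5,0,0.92],[1,0,-0.5,0,0.92],[1,0,-0.5,0,0.92]]';python3 - <<'E'
from arc import *
o=manip.get_obs();print(o['ft_force'],o['position'])
for n in ('wrist','top'):
    c=get_calibration(n);p,d=camera(n);np.savez(n+'10.npz',p=p,d=d,**{k:np.array(v) for k,v in c.items()})
    cv2.imwrite(f'pics/{n}10.png',p[:,:,::-1])
E
```

```text
clock: 18.48
position: [0.4337, -0.1946, 0.1722]
ee_rot: [0.067, 0.998, 0.0, 0.002]
ft_force: [0.6, 0.7, -0.4]
grip_width: 0.079
clock: 18.85
position: [0.3936, -0.189, 0.1899]
ee_rot: [0.066, 0.998, 0.0, 0.001]
ft_force: [0.4, 0.0, -0.1]
grip_width: 0.08
[ 0.35356861  0.01494214 -0.14471939] [ 0.39361253 -0.18895071  0.18986432]
```

View pics/wrist10.png

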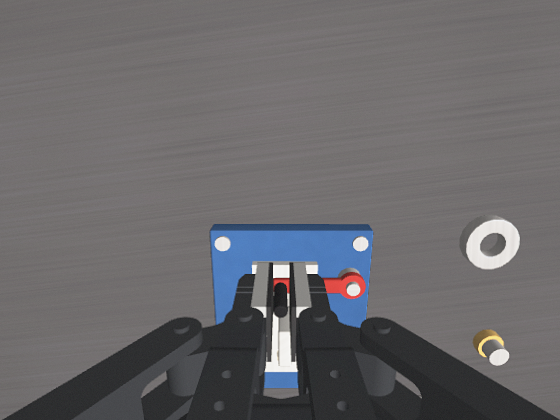

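View pics/top10.png

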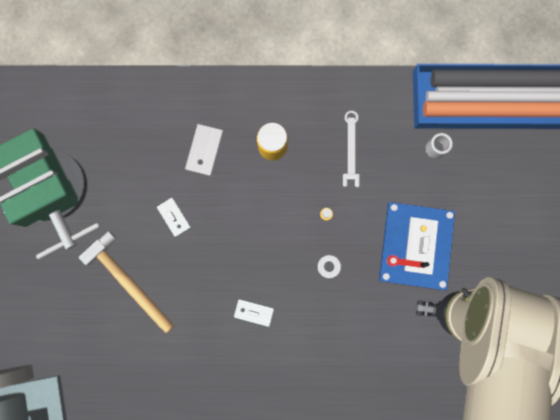

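The top view shows the bracket on the fixture (pin at (423,229)), the red arm across its tail from (393,261) to the knob at (426,265), and the bystanders where they were. I'll check the angles numerically and compare the bystander positions.

```bash
python3 - <<'E'
from arc import *
D=np.load('top10.npz');p=D['p'];hsv=cv2.cvtColor(p,cv2.COLOR_RGB2HSV)
red=(((hsv[...,0]<8)|(hsv[...,0]>172))&(hsv[...,1]>150)).astype(np.uint8);red[:200]=0;red[300:]=0;red[:,:375]=0;red[:,460:]=0
ys,xs=np.nonzero(red);w=plane(D,np.c_[xs,ys],.0375)[:,:2];L=cv2.fitLine(w[np.linalg.norm(w-piv,axis=1)>.016].astype(np.float32),cv2.DIST_L2,0,.001,.001).ravel()[:2]
v=Rf.T@L;print('arm line deg from -x:',np.degrees(np.arctan2(-v[1],-v[0]))%180)
t=((hsv[...,2]>150)&(hsv[...,1]<60)).astype(np.uint8)
t[:210]=0;t[280:]=0;t[:,:403]=0;t[:,:]=t;t[:,440:]=0
c=np.vstack([c for c in cv2.findContours(t,cv2.RETR_EXTERNAL,cv2.CHAIN_APPROX_NONE)[0] if cv2.contourArea(c)>60])
w=plane(D,c.reshape(-1,2),.028)[:,:2];r=cv2.minAreaRect((w*1000).astype(np.float32));print('bracket',r,Rf.T@(np.array(r[0])/1000-mark)*1000)
a=np.load('top0.npz')['p'].astype(int);d=np.abs(a-p).max(2)>40;d[200:,370:]=0
n,_,st,_=cv2.connectedComponentsWithStats(d.astype(np.uint8));print('changed regions',[s.tolist() for s in st[1:] if s[4]>15])
cv2.imwrite('pics/t10c.png',cv2.resize(p[195:300,370:470],None,fx=5,fy=5,interpolation=cv2.INTER_CUBIC)[:,:,::-1])
E
```

```text
arm line deg from -x: 90.39213039588645
bracket ((523.9937744140625, -201.7159423828125), (62.11499786376953, 120.96501922607422), 82.29784393310547) [-43.13937168   5.55405759]
changed regions [[207, 217, 55, 58, 1488], [0, 407, 15, 13, 127]]
```

View pics/t10c.png

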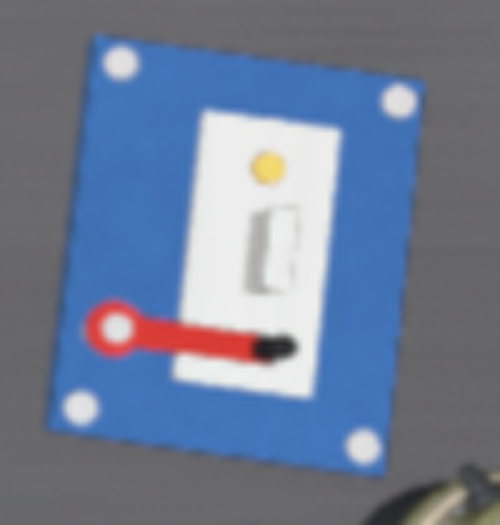

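The arm reads 90.4° (1.57 rad), the bracket is square, and the robot is clear. Only the bracket's old spot has changed on the bench; the other changed region is a small patch in the bottom-left image corner. Handing in.

```bash
python3 -c "
from workcell import *
print(hand_in(), manip.get_obs()['clock'])"
```

```text
the job is handed in; nothing more can be done
the job is handed in; nothing more can be done
```

The bracket is seated on the pin and the red arm is swung across its tail to the stop. I handed the job in shortly after 18.9 s on the clock, and no verdict was reported.

- **Seating:** I gripped the largest ribbed bracket by its rib and aimed its hole at the pin as measured with the wrist camera. It went straight down over the pin, so no searching about was needed. It touched the base plate with about 8 N and was then released.
- **Retaining arm:** I pushed the knob round its arc with nearly shut fingers until the stop was felt, at about 9.5 N. Then I backed off and raised the gripper clear.
- **Last checks:**
  - The arm reads about 90° (1.57 rad).
  - The bracket is square to the fixture within about 0.1°, with the pin visible through its hole.
  - The wrist force was near zero.
  - The other things on the bench look unmoved in the top view. That comparison left out the fixture corner of the picture. A small change in the bottom-left corner is at the edge of the picture, where none of the bystanders lies.
- **Disagreement:** The hole position in the mark's frame came out at about (-4.3, 3.9) mm from the close wrist view and (-5.1, 5.6) mm from the coarser top view. Both are within the 8.5 mm limit.

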